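# Open the slide drawer to its stop and hook it open

## Task

Pull the upper drawer of the grey slide cabinet fully out to its stop: hold down the thumb plate inside its bow handle to free it and draw it out by the handle. Then swing the hook on the cabinet's top over to the front and down until its notch sits fully over the pin on the drawer's front, so that the drawer cannot run back in while slides are filed. Do it without wrenching at the cabinet; leave the lower drawer shut and the stain bottles, cup, petri dish and tally counter where they are.

Things in the scene. Friction and masses are not known exactly. Their poses are not given: they have to be found in the camera images.
- slide_cabinet: low grey sheet-steel cabinet for microscope slides, 180 deep (x), 118 wide (y), 142 high, fixed to the bench, two drawers one above the other. Origin: centre of its underside, on the bench; x points from its front to its back, y to its left as seen by the robot, z up. Shell front at x = -90; the drawer fronts (14 thick, 62 high, upper one's top 138 above the bench) lie before it
- drawer (a joint): upper drawer: travel in m, 0 = shut, grows as it comes out along the cabinet's -x. Travel is roughly 0.1 to 0.13; its stop has to be felt. It runs with a few newtons of friction and stays where it is left. While shut, a sprung tongue holds it, which lets go only while the thumb plate is held down
- drawer_handle (a point): middle of the upper drawer's bow handle: a level steel bar, 10 dia, along the cabinet's y, 72 long with a leg at each end (62 clear between them), its axis 42 before the drawer's face, 124 above the bench. The gap between bar and face is 37 deep and open from above; the thumb plate lies in it. Moves with the drawer; axes as the cabinet
- drawer_thumb_plate (a point): top middle of the upper drawer's thumb plate, in the gap behind the bow handle, 12 below the bar's axis, 112 above the bench: dark steel plate 44 wide (y), reaching 33 out from the face. Pressed straight down: spring 3.5 to 7 N, stroke 9. The tongue is clear after 6 and must be kept down for the first 15 of travel. Fingertips holding it down stand behind the bar and can draw the bar along
- lower_drawer (a joint): lower drawer, same build but without a pin, 66 below: travel in m, 0 = shut. It stays shut
- hook (a joint): swing hook on the cabinet's top: angle in rad. 0 = level, pointing to the front, resting on the pin; pi/2 = upright; more = leaning back over the cabinet, as it starts. The pivot is stiff (about 0.06 N m): the hook stays at any angle and has to be swung all the way
- hook_hinge (a point): pivot of the swing hook, axis along the cabinet's y, 156 above the bench (14 above the cabinet's top), 16 behind the shell's front, 44 right of the cabinet's middle. The hook is a flat steel bar 10 wide (y), 8 thick, reaching 155 from the pivot; its bearing cheeks are 18 wide (y). Axes as the cabinet
- hook_notch (a point): middle of the notch's bottom on the hook, 143.5 from the pivot, on the bar's underside when level (3 below the pivot line). The notch lies between two square teeth, 8 long, 12 apart, that point down when the hook is level and forward when it is upright. Moves with the hook
- catch (a point): middle of the pin the hook goes over: level, 6 dia, along y between two ears (14 apart, tops 154 above the bench) on the top edge of the upper drawer's front, 150 above the bench, 44 right of the handle's middle. It lies under the notch only with the drawer at its stop; a few mm short, a tooth of the hook lands on the pin. Moves with the drawer
- stain_a: bystander, to be left alone: dark stain bottle, 48 dia, 106 tall, on the bench close to the cabinet's left side (mm). Origin: centre of its underside
- stain_b: bystander, to be left alone: red stain bottle, 48 dia, 106 tall, on the bench close to the cabinet's left side (mm). Origin: centre of its underside
- petri_0: bystander, to be left alone: petri dish, 60 dia, 14 tall, on the cabinet's top behind and left of the hook (mm). Origin: centre of its underside
- tally: bystander, to be left alone: hand tally counter, 62x53x25, on the bench left of the open drawer's place (mm). Origin: centre of its underside
- cup_a: bystander, to be left alone: specimen cup, 60 dia, 70 tall, on the bench to the left (mm). Origin: centre of its underside

How it is judged (in metres and radians):
On the way, in this order (a step that is already met when the one before it is completed fails the run):
1. the upper drawer is drawn out to its stop (value of joint drawer above 0.1165 m), for 0.2 s.
2. the hook's notch sits over the pin of the drawer, which is still at its stop (value of joint hook below 0.03 rad and value of joint drawer above 0.1155 m), for 0.2 s.
At the end, for the whole second after the job is handed in: The upper drawer stands at its stop (within 4 mm), the hook lies level with its notch fully over the drawer's pin (within 0.03 rad), both at rest; the lower drawer is shut (within 5 mm) (all of step 2 and value of joint lower_drawer below 0.005 m and velocity of joint drawer between -0.02 and 0.02 m/s and velocity of joint hook between -0.02 and 0.02 rad/s); the robot touches nothing.
It fails at once if the cabinet, a drawer or the hook is wrenched with more than 60 N (contact force between the arm and slide_cabinet above 60 N).
It fails at once if the lower drawer is pulled open by more than 10 mm (value of joint lower_drawer above 0.01 m).
It fails at once if a stain bottle, the cup, the petri dish or the tally counter is moved by more than 30 mm (distance of any of stain_a, stain_b, petri_0, tally, cup_a from where it was at the start of the episode above 0.03 m).
It also fails if it takes over 58 s, if anything falls off the work surface, if the arm or the gripper's body presses on something with over 40 N, if the wrist force passes 120 N, or if a joint passes its speed limit or range.

## Robot

A 6-joint arm with a two-finger parallel gripper is mounted at the origin on a cart in front of the work surface, level with it; the furniture and walls round the work are solid. World frame = base frame: x ahead of the robot, y to its left, z up, the work surface at z = 0. Lengths are in m, angles in degrees, forces in N, time in s.
With the tool pointing down it reaches from about 0.35 to 0.875 m from the base axis. Payload 4.2 kg.
Tool frame: the origin (TCP) lies on the centre line of the jaws, within the pads' length; the fingertips stand r.tip_extent ahead of it and the grasp point (between the pads) lies 11 mm behind it (r.tip_extent is the distance from the TCP to the fingertips, in m); z points along the fingers, y is the line along which they close (so a half turn about z gives the same grasp; the last joint's range is limited). The gripper opens to 87 mm and grips with 3 to 60 N. Pads are 19 mm wide; open, the fingers measure 117 mm over their backs; the gripper's body (75 mm by 190 mm) begins 51 mm behind the grasp point.
Start: joints at [-55.6, 22.042, 0.453, 0, -68.411, -14.817], TCP at [0.21, -0.589, 0.203] pointing down, gripper open.
Joint ranges: [-179.83, 179.83], [-69.29, 118.12], [-61.27, 80.66], [-181.25, 117.63], [-171.15, -9.14], [-177.46, 177.46]. Speed limits (degrees/s): [159.86, 159.86, 180, 180, 180, 180].

## Interface

Orientations are given as a 3x3 rotation matrix whose columns are the frame's x, y, z axes.
In Python, from station import r gives the robot as it stands.
- The arm moves only by the shell command python3 -m jog 'ROWS'. ROWS is text: rows parted by semicolons, each of 5 numbers parted by spaces: the opening, from 0 (shut) to 1 (fully open), then the shift along the world's x, y, z in mm, then the turn about the world's z in degrees. In form: hand dx dy dz roll; .... A call has 1 to 5 rows; each row shifts and turns the commanded pose from where the row before left it; what a row does not reach is not made up. A row lasts 1/8 s, in which the tool goes at most 62.5 mm and 10.7 degrees, less where a joint would pass 70% of its speed; a pose out of reach is approached as far as the arm can. A call is refused whole if a number of a shift passes 62.5 or a number of a turn 10.7, either way. A call with a gripper value outside its range is refused whole. The fingers move at their own pace and stop on an object; the grip force is fixed at half the most. Time passes only in rows, so rows that do not move let the fingers close. It gives the time, the measured TCP pose, the force, the opening and the grip force at its end, in the units of the state.
- r.sense(): the state, without advancing time (a new reading comes with each control period).
- r.capture(name): name is "scene" or "top" or "wrist"; returns a dict with "pixels" (384x512x3 uint8, red, green, blue), "fovy" (degrees; the focal length in pixels is half the picture's height over the tangent of half this angle, whatever the lens; pixels are square), "cx", "cy" (the principal point, pixels), "origin" and "orientation" of the camera in the world; the wrist camera has in their place "T_tool_cam" (4x4, takes a point from camera to tool coordinates, whose origin is the TCP and whose axes are the flange's). Camera axes: x right, y down, z forward; pixel columns grow to the right and rows downward; lengths in m; the calibration is good to about 2 mm. A picture is of the moment at which its call begins: read the wrist's pose just before it. There is no depth.
- r.finish_job(): hands the job in; it is judged then, once.
The state is a dict: "time_s": time; "joints": joint angles; "joint_velocities": joint speeds; "effort": joint torques, N m; "tcp_pos": TCP position; "ee_rot": TCP orientation; "wrist_force": force on the tool from outside, world axes, zero at the start; "moment": the same for the moment, N m; "gripper_width": opening from 0.0 (shut) to 1.0 (fully open); "gripper_force": force on a finger pad.
Only numpy, scipy, OpenCV 4.12 (cv2) and the standard library are available. Lean on these libraries where they do the work, as an engineer would, in place of code of your own. Each camera call takes 0.05 s, during which the arm holds its last target. There are 200 camera calls.

## Working session

There is one attempt and no reset: what is moved stays moved. The work goes in short steps, Python scripts to look and compute and a shell command to move; the robot and the scene stay as the last step left them, time stands still between calls to the robot, and variables do not carry over. Pictures are saved under pics/ and viewed, at most 10 in all, crops included, and the job is handed in when it is done.

```bash
mkdir -p pics; cat > h.py <<'E'
import numpy as np, cv2
from station import r
def cap(n,f=None):
    c=r.capture(n)
    if f: cv2.imwrite('pics/'+f,c['pixels'][:,:,::-1])
    return c
def ray(c,u,v):
    f=c['pixels'].shape[0]/2/np.tan(np.radians(c['fovy'])/2)
    d=np.array([(u-c['cx'])/f,(v-c['cy'])/f,1.])
    return np.array(c['origin']),np.array(c['orientation'])@d
def onz(c,u,v,z):
    o,d=ray(c,u,v); return o+d*(z-o[2])/d[2]
def proj(c,p):
    f=c['pixels'].shape[0]/2/np.tan(np.radians(c['fovy'])/2)
    q=np.array(c['orientation']).T@(np.array(p)-np.array(c['origin']))
    return f*q[0]/q[2]+c['cx'],f*q[1]/q[2]+c['cy']
E
python3 - <<'E'
from h import *
import pickle
d={}
for n in('scene','top'):
    c=cap(n,n+'0.png'); d[n]=c; print(n,c['origin'],c['fovy'],np.round(c['orientation'],3).tolist())
pickle.dump(d,open('c0.pkl','wb'))
print(r.sense()['tcp_pos'],np.round(r.sense()['ee_rot'],3).tolist(),r.tip_extent,r.sense()['time_s'])
E
```

```text
scene [0.10026217 0.25106811 0.96681326] 48.707599375581424 [[-0.312, -0.798, 0.516], [-0.95, 0.259, -0.175], [0.006, -0.545, -0.839]]
top [0.49744903 0.07854476 0.96528698] 53.08969312269234 [[-0.007, -0.991, 0.132], [-1.0, 0.004, -0.022], [0.022, -0.133, -0.991]]
[ 0.20928919 -0.58827851  0.2022667 ] [[-0.942, -0.335, -0.001], [-0.335, 0.942, 0.002], [0.0, 0.002, -1.0]] 0.008 0.1
```

View pics/scene0.png

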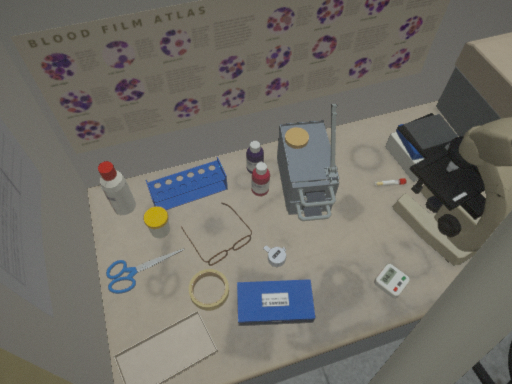

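View pics/top0.png

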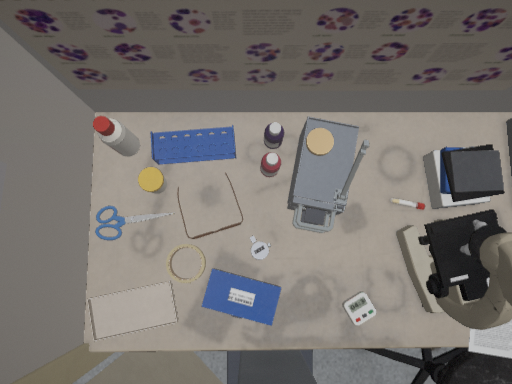

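The top view shows the cabinet around (325,165), yawed a little, with its bow handle at (315,227) and the hook leaning back to (365,143). I'll enlarge both views.

```bash
python3 - <<'E'
from h import *
import pickle
d=pickle.load(open('c0.pkl','rb'))
a=d['top']['pixels'][110:240,280:375,::-1]; b=d['scene']['pixels'][95:225,265:350,::-1]
a=cv2.resize(a,None,fx=4.5,fy=4.5,interpolation=cv2.INTER_CUBIC); b=cv2.resize(b,None,fx=4.3,fy=4.5,interpolation=cv2.INTER_CUBIC)
im=np.hstack([a,b[:a.shape[0]]])[:, :800]
cv2.imwrite('pics/z0.png',im); print(im.shape)
E
```

```text
(585, 794, 3)
```

View pics/z0.png

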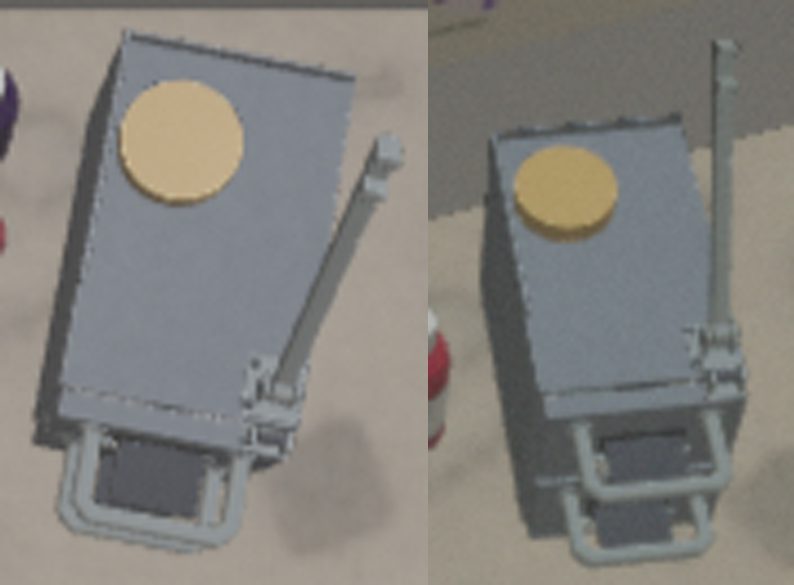

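```bash
python3 - <<'E'
from h import *
import pickle
d=pickle.load(open('c0.pkl','rb')); t,s=d['top'],d['scene']
T=lambda x,y:(280+x/4.5,110+y/4.5)
S=lambda x,y:(265+(x-427)/4.3,95+y/4.5)
P={k:onz(t,*T(*v),.142) for k,v in dict(bl=(125,36),br=(353,78),fl=(62,390),fm=(240,421)).items()}
Q={k:onz(s,*S(*v),.142) for k,v in dict(bl=(493,135),br=(681,120),fl=(545,392),fr=(705,382)).items()}
for D in(P,Q):
    for k,v in D.items(): print(k,v.round(4))
for D,a,b in((P,'bl','br'),(P,'fl','fm'),(P,'fl','bl'),(Q,'bl','br'),(Q,'fl','bl'),(Q,'fl','fr')):
    e=D[b]-D[a]; print(a,b,np.degrees(np.arctan2(e[1],e[0])).round(2),np.linalg.norm(e).round(4))
print('bar top',onz(t,*T(100,530),.124),onz(t,*T(225,542),.124))
print('bar scene',onz(s,*S(590,492),.124),onz(s,*S(722,482),.124))
def tri(pt,ps):
    o1,d1=ray(t,*pt);o2,d2=ray(s,*ps)
    k=np.linalg.lstsq(np.c_[d1,-d2],o2-o1,rcond=None)[0]; a,b=o1+k[0]*d1,o2+k[1]*d2
    return (a+b)/2,np.linalg.norm(a-b)
print('hooktip',tri(T(388,140),S(723,42)))
E
```

```text
bl [ 0.7911 -0.0516  0.142 ]
br [ 0.7695 -0.1644  0.142 ]
fl [ 0.6139 -0.0169  0.142 ]
fm [ 0.5985 -0.1025  0.142 ]
bl [ 0.7904 -0.0544  0.142 ]
br [ 0.7662 -0.1672  0.142 ]
fl [ 0.6123 -0.0194  0.142 ]
fr [ 0.5911 -0.1058  0.142 ]
bl br -100.81 0.1149
fl fm -100.21 0.087
fl bl -11.1 0.1805
bl br -102.09 0.1154
fl bl -11.1 0.1815
fl fr -103.82 0.089
bar top [ 0.54750384 -0.03616517  0.124     ] [ 0.54130322 -0.09715389  0.124     ]
bar scene [ 0.55698857 -0.02588824  0.124     ] [ 0.54045202 -0.0966993   0.124     ]
hooktip (array([ 0.69756223, -0.13849393,  0.27875592]), np.float64(0.0021563394668001677))
```

```bash
python3 -m jog '0 0 0 50 0; 0 0 20 50 0; 0 0 50 0 0; 0 0 50 0 0; 0 0 50 0 0'; python3 -m jog '0 15 50 0 0; 0 30 40 0 0; 0 40 35 0 -10; 0 40 35 0 -10; 0 45 25 0 -10.7'
```

```text
time_s: 0.72
tcp_pos: [0.2091, -0.4171, 0.3027]
ee_rot: [[-0.942, -0.335, -0.0], [-0.335, 0.942, 0.001], [0.0, 0.001, -1.0]]
wrist_force: [1.1, 0.2, 1.3]
gripper_width: 0.517
gripper_force: 0.0
time_s: 1.35
tcp_pos: [0.3722, -0.2389, 0.3039]
ee_rot: [[-0.985, 0.174, -0.001], [0.174, 0.985, -0.001], [0.001, -0.001, -1.0]]
wrist_force: [1.1, -0.0, 0.5]
gripper_width: 0.016
gripper_force: 0.0
```

```bash
python3 -m jog '0 20 50 0 -1; 0 30 45 0 0; 0 30 40 -20 0; 0 20 25 -20 0; 0 0 0 0 0'; python3 - <<'E'
from h import *
import pickle
s=r.sense(); c=cap('wrist','w1.png'); T=np.array(c['T_tool_cam']); R=np.array(s['ee_rot'])
c['origin']=np.array(s['tcp_pos'])+R@T[:3,3]; c['orientation']=R@T[:3,:3]
pickle.dump(c,open('w1.pkl','wb')); print(s['tcp_pos'],c['origin'],c['orientation'],T.round(3))
C=np.array([.691,-.092]);x=np.array([.9813,-.1925]);y=np.array([.1925,.9813])
for n,p in dict(bar=(-146,0,124),fl=(-104,59,138),fr=(-104,-59,138),pin=(-97,-44,150),plateL=(-137,22,112),plateR=(-137,-22,112),hinge=(-74,-44,156)).items():
    w=[*(C+(p[0]*x+p[1]*y)/1e3),p[2]/1e3]; print(n,np.round(w,4),np.round(proj(c,w),1))
E
```

```text
time_s: 1.98
tcp_pos: [0.4732, -0.0782, 0.2609]
ee_rot: [[-0.984, 0.181, -0.005], [0.181, 0.984, -0.0], [0.005, -0.001, -1.0]]
wrist_force: [0.2, -0.6, -0.1]
gripper_width: 0.007
gripper_force: 0.0
[ 0.47319131 -0.07821591  0.26088926] [ 0.39745433 -0.06420101  0.44223468] [[ 0.17978014  0.94545402  0.27165382]
 [ 0.98370571 -0.17237435 -0.05108976]
 [-0.00147687  0.27641233 -0.961038  ]] [[ 0.001 -0.96  -0.281  0.078]
 [ 1.     0.001 -0.    -0.   ]
 [ 0.    -0.281  0.96  -0.181]
 [ 0.     0.     0.     1.   ]]
bar [ 0.5477 -0.0639  0.124 ] [282.  242.2]
fl [ 0.6003 -0.0141  0.138 ] [336.3 284.2]
fr [ 0.5776 -0.1299  0.138 ] [226.9 282.9]
pin [ 0.5873 -0.1165  0.15  ] [240.3 295.2]
plateL [ 0.5608 -0.044   0.112 ] [300.4 245.3]
plateR [ 0.5523 -0.0872  0.112 ] [261.4 244.8]
hinge [ 0.6099 -0.1209  0.156 ] [240.  317.7]
```

View pics/w1.png

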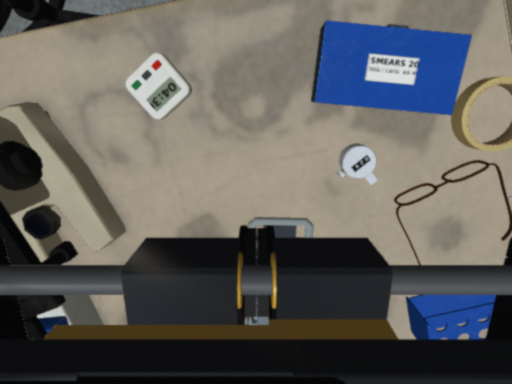

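The handle bow shows at (248–312, 220), just above the gripper silhouette; I'll check which bar that is.

```bash
python3 - <<'E'
from h import *
import pickle
c=pickle.load(open('w1.pkl','rb'))
for z in(.124,.058): print(z,[np.round(proj(c,[x,y,z]),1).tolist() for x,y in((.5477+.0069,-.0639+.0353),(.5477-.0069,-.0639-.0353))], onz(c,248,221,z),onz(c,312,221,z))
E
python3 -m jog '0 -50 10 0 0; 0 -40 5 0 0; 0 0 0 0 0'
python3 - <<'E'
from h import *
import pickle
s=r.sense(); c=cap('wrist'); T=np.array(c['T_tool_cam']); R=np.array(s['ee_rot'])
c['origin']=np.array(s['tcp_pos'])+R@T[:3,3]; c['orientation']=R@T[:3,:3]
pickle.dump(c,open('w2.pkl','wb'))
C=np.array([.691,-.092]);x=np.array([.9813,-.1925]);y=np.array([.1925,.9813])
im=c['pixels'][:,:,::-1].copy()
im=cv2.resize(im[120:340,150:400],None,fx=3,fy=2.7,interpolation=cv2.INTER_CUBIC)
for n,p in dict(barL=(-146,31,124),barR=(-146,-31,124),lbar=(-146,0,58),fl=(-104,59,138),fr=(-104,-59,138),plateL=(-137,22,112),plateR=(-137,-22,112)).items():
    w=[*(C+(p[0]*x+p[1]*y)/1e3),p[2]/1e3]; q=proj(c,w); print(n,np.round(q,1)); cv2.circle(im,(int((q[0]-150)*3),int((q[1]-120)*2.7)),3,(0,0,255),1)
cv2.imwrite('pics/w2.png',im)
E
```

```text
0.124 [[315.2, 242.6], [248.8, 241.8]] [ 0.51695565 -0.09556107  0.124     ] [ 0.52914565 -0.02864455  0.124     ]
0.058 [[306.1, 220.6], [250.1, 220.0]] [ 0.54173952 -0.10206496  0.058     ] [ 0.55645766 -0.02127035  0.058     ]
time_s: 2.4
tcp_pos: [0.3813, -0.0655, 0.2646]
ee_rot: [[-0.983, 0.183, 0.003], [0.183, 0.983, 0.001], [-0.003, 0.001, -1.0]]
wrist_force: [-0.3, 0.5, -0.4]
gripper_width: 0.002
gripper_force: 0.0
barL [309.7 311.9]
barR [257.1 311.4]
lbar [279.5 280.9]
fl [333.4 350.2]
fr [232.9 349.4]
plateL [300.4 311.8]
plateR [264.4 311.5]
```

View pics/w2.png

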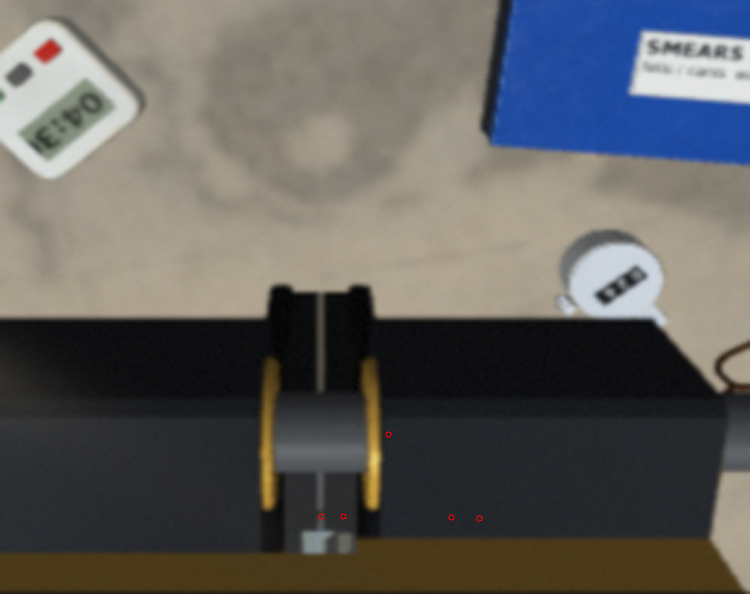

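```bash
python3 -m jog '0 50 0 0 0; 0 50 0 0 0; 0 50 0 -10 0; 0 33 0 -10 0; 0 0 0 0 0'; python3 - <<'E'
from h import *
c=cap('top','t3.png'); b=cap('scene')
A=cv2.resize(c['pixels'][100:240,260:390,::-1],None,fx=3.5,fy=4,interpolation=2);B=cv2.resize(b['pixels'][90:230,260:350,::-1],None,fx=3.8,fy=4,interpolation=2)
cv2.imwrite('pics/t3.png',np.hstack([A,B])); print(r.sense()['tcp_pos'])
E
```

```text
time_s: 3.08
tcp_pos: [0.5684, -0.0656, 0.2407]
ee_rot: [[-0.983, 0.185, -0.004], [0.185, 0.983, -0.001], [0.003, -0.001, -1.0]]
wrist_force: [-0.1, 0.0, 0.8]
gripper_width: 0.001
gripper_force: 0.0
[ 0.56683879 -0.06543938  0.24274033]
```

View pics/t3.png

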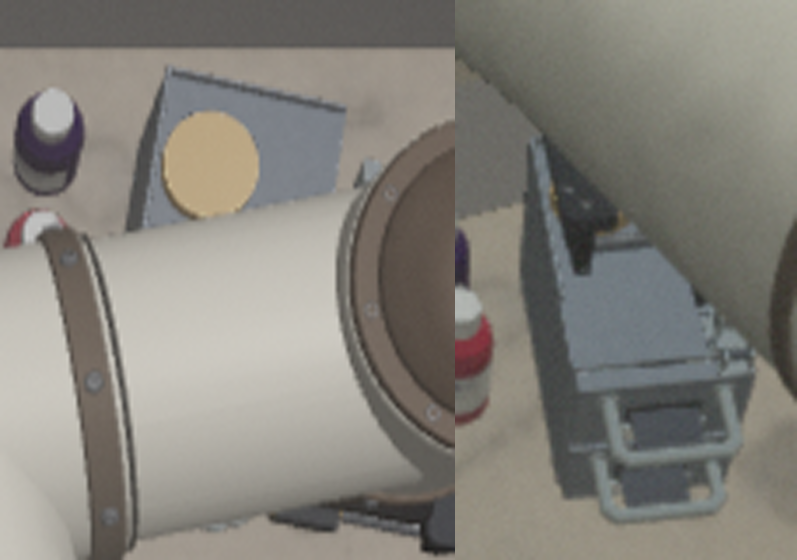

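```bash
python3 -m jog '0 -2 0 -30 0; 0 -1 0 -30 0; 0 0 0 -25 0; 0 0 0 -15 0; 0 0 0 0 0'
```

```text
time_s: 3.8
tcp_pos: [0.563, -0.0649, 0.1432]
ee_rot: [[-0.983, 0.183, -0.001], [0.183, 0.983, -0.0], [0.001, -0.0, -1.0]]
wrist_force: [0.5, -0.1, 0.7]
gripper_width: 0.006
gripper_force: 0.0
```

```bash
python3 -m jog '0 0 0 -8 0; 0 0 0 -6 0; 0 0 0 0 0'; python3 -m jog '0 0 0 -5 0; 0 0 0 -5 0; 0 0 0 0 0'
```

```text
time_s: 4.18
tcp_pos: [0.5633, -0.0647, 0.129]
ee_rot: [[-0.983, 0.183, -0.001], [0.183, 0.983, -0.0], [0.001, -0.0, -1.0]]
wrist_force: [0.1, 0.3, 0.3]
gripper_width: 0.005
gripper_force: 0.0
time_s: 4.55
tcp_pos: [0.5632, -0.0647, 0.1187]
ee_rot: [[-0.983, 0.183, -0.001], [0.183, 0.983, -0.0], [0.001, -0.0, -1.0]]
wrist_force: [-0.1, -0.0, 0.1]
gripper_width: 0.007
gripper_force: 0.0
```

```bash
python3 -m jog '0 0 0 -2 0; 0 0 0 -2 0; 0 0 0 0 0'; python3 -m jog '0 0 0 -2 0; 0 0 0 -1 0; 0 0 0 0 0'
```

```text
time_s: 4.92
tcp_pos: [0.5635, -0.0647, 0.1151]
ee_rot: [[-0.983, 0.183, -0.0], [0.183, 0.983, -0.0], [0.0, -0.0, -1.0]]
wrist_force: [-0.3, -0.4, 1.0]
gripper_width: 0.002
gripper_force: 0.0
time_s: 5.3
tcp_pos: [0.5635, -0.0647, 0.1121]
ee_rot: [[-0.983, 0.183, -0.0], [0.183, 0.983, -0.0], [0.0, -0.0, -1.0]]
wrist_force: [0.1, -0.0, 0.3]
gripper_width: 0.005
gripper_force: 0.0
```

```bash
python3 - <<'E'
from h import *
c=cap('scene')
im=c['pixels'][120:240,260:360,::-1]
print(proj(c,[.5635,-.0647,.104]))
cv2.imwrite('pics/s4.png',cv2.resize(im,None,fx=5,fy=5,interpolation=2))
E
```

```text
(np.float64(316.0696833511967), np.float64(202.26377637656773))
```

View pics/s4.png

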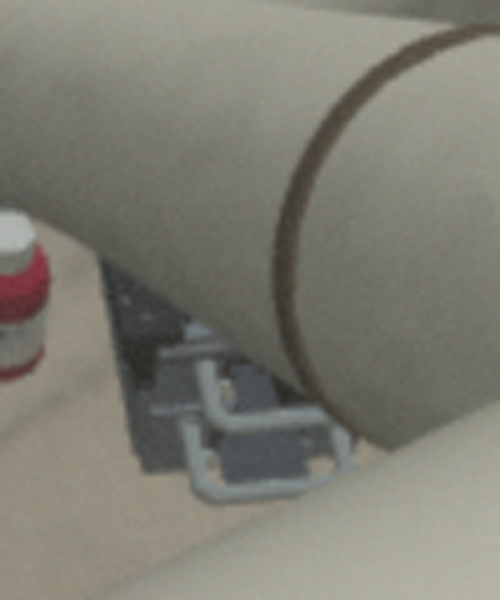

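```bash
python3 - <<'E'
from h import *
import pickle
c=pickle.load(open('c0.pkl','rb'))['scene']
def q(p): u,v=proj(c,p); return np.round([(u-260)*5,(v-120)*5]).tolist()
R=np.array(r.sense()['ee_rot']); t=np.array(r.sense()['tcp_pos']); print(t, r.sense()['wrist_force'])
for n,p in dict(tip=(0,0,8),tipL=(0,15,8),tipR=(0,-15,8),midL=(0,15,-30),bodyL=(0,95,-62),bodyL2=(37,95,-62),bodyL3=(-37,95,-62)).items(): print(n,q(t+R@np.array(p)/1e3))
u,v=proj(c,[.5668,-.0654,.2347]); print('prev',455+(u-260)*3.8,(v-90)*4)
print(onz(c,288,190,.11), onz(c,288,190,.18))
E
```

```text
[ 0.56353485 -0.06468616  0.11221701] [-0.07749833  0.10990013  0.83016213]
tip [280.0, 411.0]
tipL [250.0, 414.0]
tipR [311.0, 408.0]
midL [259.0, 371.0]
bodyL [93.0, 352.0]
bodyL2 [107.0, 421.0]
bodyL3 [80.0, 285.0]
prev 696.9893049078805 314.77139512078054
[ 0.61376135 -0.01127261  0.11      ] [0.57180945 0.01016013 0.18      ]
```

```bash
python3 -m jog '0 0 0 -2 0; 0 0 0 0 0'; python3 -m jog '0 0 0 -2 0; 0 0 0 0 0'; python3 -m jog '0 0 0 -2 0; 0 0 0 0 0'
```

```text
time_s: 5.6
tcp_pos: [0.5634, -0.0647, 0.11]
ee_rot: [[-0.983, 0.183, -0.0], [0.183, 0.983, 0.0], [0.0, -0.0, -1.0]]
wrist_force: [-0.4, 0.0, -0.1]
gripper_width: 0.004
gripper_force: 0.0
time_s: 5.85
tcp_pos: [0.5635, -0.0646, 0.1081]
ee_rot: [[-0.983, 0.183, -0.0], [0.183, 0.983, -0.0], [0.0, -0.0, -1.0]]
wrist_force: [1.0, -0.7, 0.3]
gripper_width: 0.001
gripper_force: 0.1
time_s: 6.1
tcp_pos: [0.5647, -0.0647, 0.107]
ee_rot: [[-0.983, 0.183, 0.003], [0.183, 0.983, -0.0], [-0.003, 0.0, -1.0]]
wrist_force: [1.8, -1.4, 2.4]
gripper_width: 0.011
gripper_force: 1.3
```

```bash
python3 -m jog '0 0 0 0 0; 0 0 0 0 0'; python3 -m jog '0 0 0 -2 0; 0 0 0 0 0; 0 0 0 0 0'; python3 -c "
from h import *
s=r.sense();print(s['moment'],s['wrist_force'],s['tcp_pos'])"
```

```text
time_s: 6.35
tcp_pos: [0.5646, -0.0647, 0.1069]
ee_rot: [[-0.983, 0.183, 0.002], [0.183, 0.983, -0.0], [-0.002, 0.0, -1.0]]
wrist_force: [1.8, -1.7, 2.4]
gripper_width: 0.002
gripper_force: 1.8
time_s: 6.72
tcp_pos: [0.5636, -0.0645, 0.104]
ee_rot: [[-0.983, 0.183, 0.0], [0.183, 0.983, 0.0], [-0.0, 0.0, -1.0]]
wrist_force: [3.6, 0.0, 1.8]
gripper_width: 0.009
gripper_force: 1.4
[-0.03594771 -0.88166586  0.00127774] [3.64550455 0.04550247 1.83564745] [ 0.563635   -0.06451727  0.1040263 ]
```

```bash
python3 -m jog '0 3 -0.5 0 0; 0 2 -0.5 0 0; 0 0 0 0 0'; python3 -m jog '0 0 0 -2 0; 0 0 0 0 0; 0 0 0 0 0';  python3 -m jog '0 0 0 -2 0; 0 0 0 0 0; 0 0 0 0 0'
```

```text
time_s: 7.1
tcp_pos: [0.5678, -0.0658, 0.1035]
ee_rot: [[-0.983, 0.183, -0.002], [0.183, 0.983, -0.0], [0.002, -0.0, -1.0]]
wrist_force: [0.7, 0.1, -0.1]
gripper_width: 0.007
gripper_force: 0.0
time_s: 7.48
tcp_pos: [0.5684, -0.0657, 0.1022]
ee_rot: [[-0.983, 0.183, -0.0], [0.183, 0.983, -0.0], [0.0, -0.0, -1.0]]
wrist_force: [-0.1, 0.1, -0.6]
gripper_width: 0.007
gripper_force: 0.0
time_s: 7.85
tcp_pos: [0.5685, -0.0657, 0.1002]
ee_rot: [[-0.983, 0.183, -0.0], [0.183, 0.983, -0.0], [0.0, -0.0, -1.0]]
wrist_force: [0.4, 0.4, 1.0]
gripper_width: 0.003
gripper_force: 0.0
```

```bash
python3 - <<'E'
from h import *
s=r.sense(); c=cap('wrist'); T=np.array(c['T_tool_cam']); R=np.array(s['ee_rot'])
c['origin']=np.array(s['tcp_pos'])+R@T[:3,3]; c['orientation']=R@T[:3,:3]
C=np.array([.691,-.092]);x=np.array([.9813,-.1925]);y=np.array([.1925,.9813])
im=c['pixels'][180:384,150:370,::-1]
im=cv2.convertScaleAbs(cv2.resize(im,None,fx=2.5,fy=2.9,interpolation=2),alpha=1.6,beta=20)
D={n:[*(C+(p[0]*x+p[1]*y)/1e3),p[2]/1e3] for n,p in dict(barL=(-146,36,124),barR=(-146,-36,124)).items()}
D['tip']=np.array(s['tcp_pos'])+R@[0,0,.008]
for n,w in D.items(): 
    q=proj(c,w); print(n,np.round(q,1)); cv2.circle(im,(int((q[0]-150)*2.5),int((q[1]-180)*2.9)),3,(0,0,255),1)
b=cap('scene')['pixels'][170:230,285:340,::-1]
b=cv2.convertScaleAbs(cv2.resize(b,(240,im.shape[0]),interpolation=2),alpha=1.4)
im=np.hstack([im,b]); print(im.shape)
cv2.imwrite('pics/w5.png',im)
E
```

```text
barL [321.5 213.4]
barR [183.6 212.1]
tip [256.5 226.4]
(592, 790, 3)
```

View pics/w5.png

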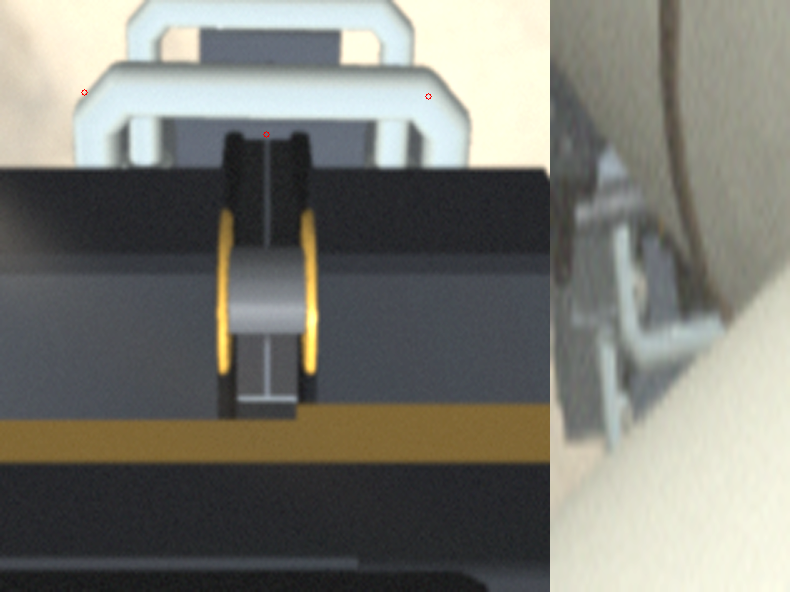

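The fingertips (crop 267,134) stand in the gap behind the bar (crop 272,92), as predicted. I'll draw gently and feel whether the drawer is free.

```bash
python3 -m jog '0 -3 0.6 0 0; 0 -2 0.4 0 0; 0 0 0 0 0';python3 -m jog '0 -2 0.4 0 0; 0 -1 0.2 0 0; 0 0 0 0 0'
```

```text
time_s: 8.32
tcp_pos: [0.5638, -0.0647, 0.1004]
ee_rot: [[-0.983, 0.183, 0.001], [0.183, 0.983, 0.0], [-0.001, 0.0, -1.0]]
wrist_force: [0.1, -0.2, -0.4]
gripper_width: 0.007
gripper_force: 0.6
time_s: 8.7
tcp_pos: [0.5636, -0.0645, 0.1006]
ee_rot: [[-0.983, 0.183, 0.007], [0.183, 0.983, -0.001], [-0.007, 0.001, -1.0]]
wrist_force: [7.3, -3.9, -5.3]
gripper_width: 0.006
gripper_force: 3.8
```

```bash
python3 - <<'E'
from h import *
s=r.sense(); c=cap('wrist'); print(s['tcp_pos'],s['wrist_force'],c['fovy'])
g=c['pixels'].astype(int).mean(2)
for v in range(204,240,2): print(v,*g[v,176:338:3].astype(int))
E
```

```text
[ 0.56357027 -0.06445626  0.10064544] [ 7.30970111 -3.86982847 -5.28396278] 61.96929192795709
204 135 136 139 139 140 139 140 141 122 131 132 129 90 123 130 130 132 133 62 57 56 55 56 56 56 56 56 56 56 55 56 58 56 56 57 57 64 145 146 145 144 142 116 135 133 127 112 143 146 145 145 145 143 144
206 133 136 139 138 138 139 141 140 126 131 132 130 92 124 130 128 132 132 63 56 55 55 56 56 54 56 56 57 56 56 55 56 57 57 56 55 64 145 143 144 145 142 116 134 133 125 110 143 145 145 145 146 145 144
208 132 136 140 139 137 139 138 139 133 129 129 129 91 124 130 126 129 131 62 56 55 55 56 55 56 56 55 55 54 56 56 55 57 56 57 57 64 145 145 144 142 137 116 137 132 124 114 142 145 145 145 145 147 145
210 132 135 137 139 139 138 131 98 82 82 82 80 66 77 86 87 87 88 54 52 53 52 54 51 51 54 55 55 54 57 53 54 55 54 54 54 65 132 130 129 129 125 112 127 125 115 107 140 144 148 148 148 147 145
212 131 134 137 139 142 135 84 76 70 69 69 69 69 69 69 69 67 67 66 66 65 65 64 63 63 61 62 62 62 61 60 62 60 59 59 58 59 68 67 65 66 64 67 71 69 68 67 80 105 143 147 147 146 145
214 130 132 135 137 142 106 95 97 92 9
[... 1835 characters left out ...]
124 113 89
232 117 114 131 130 132 135 132 111 62 130 131 132 101 49 45 54 55 53 56 56 54 26 4 6 9 5 11 26 10 11 6 7 6 52 55 58 58 54 55 55 42 75 130 133 129 101 68 130 137 133 132 129 120 99
234 117 110 132 130 133 133 119 78 49 129 131 132 104 50 44 53 55 56 54 55 54 21 2 5 9 9 11 26 9 7 8 5 3 48 55 56 55 56 55 54 45 80 131 134 131 97 44 97 134 135 134 131 125 105
236 109 105 122 122 122 120 95 61 43 119 121 123 94 47 43 51 51 50 52 52 50 16 2 3 10 8 10 27 9 8 8 4 6 40 53 51 51 52 51 51 42 75 122 123 120 86 41 58 116 125 123 122 119 98
238 36 34 41 39 41 38 34 25 19 41 40 41 31 20 17 21 20 21 20 23 19 11 6 5 7 8 9 25 8 10 8 6 6 16 22 22 19 19 20 22 18 27 41 40 41 30 18 22 36 41 41 41 39 33
```

```bash
python3 -m jog '0 4 -0.8 0 0; 0 4 -0.8 0 0; 0 0 0 0 0';python3 -m jog '0 0 0 -2 0; 0 0 0 0 0; 0 0 0 0 0';python3 -m jog '0 0 0 -2 0; 0 0 0 0 0; 0 0 0 0 0'; python3 -m jog '0 0 0 -2 0; 0 0 0 0 0; 0 0 0 0 0'
```

```text
time_s: 9.12
tcp_pos: [0.5684, -0.0656, 0.1001]
ee_rot: [[-0.983, 0.183, -0.001], [0.183, 0.983, 0.0], [0.001, -0.0, -1.0]]
wrist_force: [0.3, 0.1, 0.1]
gripper_width: 0.003
gripper_force: 0.0
time_s: 9.5
tcp_pos: [0.5684, -0.0656, 0.0982]
ee_rot: [[-0.983, 0.183, -0.0], [0.183, 0.983, -0.0], [0.0, -0.0, -1.0]]
wrist_force: [0.3, 0.4, 0.6]
gripper_width: 0.004
gripper_force: 0.0
time_s: 9.88
tcp_pos: [0.5686, -0.0657, 0.0962]
ee_rot: [[-0.983, 0.183, -0.0], [0.183, 0.983, -0.0], [0.0, -0.0, -1.0]]
wrist_force: [-0.3, -0.3, 0.0]
gripper_width: 0.006
gripper_force: 0.0
time_s: 10.25
tcp_pos: [0.5685, -0.0657, 0.0942]
ee_rot: [[-0.983, 0.183, -0.0], [0.183, 0.983, -0.0], [0.0, -0.0, -1.0]]
wrist_force: [0.2, -0.4, 0.9]
gripper_width: 0.005
gripper_force: 0.0
```

```bash
python3 - <<'E'
from h import *
s=r.sense(); c=cap('wrist'); T=np.array(c['T_tool_cam']); R=np.array(s['ee_rot'])
c['origin']=np.array(s['tcp_pos'])+R@T[:3,3]; c['orientation']=R@T[:3,:3]
C=np.array([.6915,-.0915]);x=np.array([.9813,-.1925]);y=np.array([.1925,.9813])
P=lambda p: np.round(proj(c,[*(C+(p[0]*x+p[1]*y)/1e3),p[2]/1e3]),1).tolist()
print('bar',P((-146,41,124)),P((-146,-41,124)),P((-141,0,124)),'tip',np.round(proj(c,np.array(s['tcp_pos'])+R@[0,0,.008]),1))
for z in(112,103,90,80,46): print(z,P((-137,22,z)),P((-137,-22,z)),P((-115,22,z)),P((-115,-22,z)))
print('lowbar',P((-146,41,58)),P((-146,-41,58)),P((-146,31,58)))
cv2.imwrite('pics/w6.png',cv2.convertScaleAbs(cv2.resize(c['pixels'][150:244,160:350,::-1],None,fx=4,fy=6,interpolation=2),alpha=1.7,beta=25))
E
```

```text
bar [334.9, 218.4] [172.3, 216.8] [253.6, 226.8] tip [256.5 226.4]
112 [293.8, 225.5] [213.6, 224.8] [292.1, 261.6] [214.6, 260.9]
103 [292.1, 219.6] [215.6, 218.8] [290.5, 254.2] [216.5, 253.5]
90 [289.8, 211.9] [218.2, 211.2] [288.4, 244.6] [219.0, 244.0]
80 [288.3, 206.6] [220.0, 206.0] [287.0, 238.0] [220.7, 237.4]
46 [283.9, 191.9] [225.0, 191.3] [282.9, 219.5] [225.5, 218.9]
lowbar [312.8, 184.6] [196.1, 183.5] [298.6, 184.5]
```

View pics/w6.png

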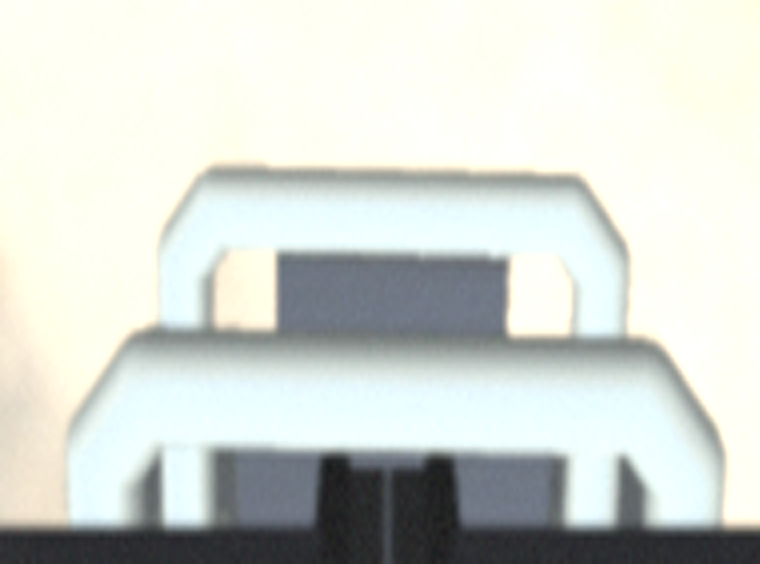

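The plate (crop 232–555, about 80 px) and the fingertips (318–458) are both visible in the gap, and there's no clear spring force. I'll pull a bit harder, still well below the limit, to see whether it is latched.

```bash
python3 -m jog '0 -3 0.6 3 0; 0 -3 0.6 0 0; 0 -3 0.6 0 0; 0 0 0 0 0';python3 -m jog '0 -2 0.4 0 0; 0 -2 0.4 0 0; 0 0 0 0 0'
```

```text
time_s: 10.8
tcp_pos: [0.5635, -0.0643, 0.0982]
ee_rot: [[-0.983, 0.182, 0.009], [0.182, 0.983, -0.001], [-0.009, 0.001, -1.0]]
wrist_force: [7.9, -4.6, -5.2]
gripper_width: 0.007
gripper_force: 4.4
time_s: 11.18
tcp_pos: [0.5633, -0.0641, 0.0985]
ee_rot: [[-0.983, 0.181, 0.017], [0.181, 0.983, -0.001], [-0.017, 0.002, -1.0]]
wrist_force: [16.0, -8.6, -11.3]
gripper_width: 0.006
gripper_force: 8.5
```

```bash
python3 - <<'E'
from h import *
s=r.sense(); F=np.array(s['wrist_force']);M=np.array(s['moment']); print(F,M,s['effort'],F@M)
r0=np.cross(F,M)/(F@F); f=F/np.linalg.norm(F)
for z in(-.26,-.24,-.22,-.2,-.18): print(z,(r0+f*(z-r0[2])/f[2]).round(4))
E
```

```text
[ 16.0417083   -8.60623385 -11.31712602] [-2.71566324 -4.75962528 -0.04356202] [ 3.98476213e+00 -4.09943819e+01  1.13680163e+01  7.41950031e-01
 -4.28391069e+00 -3.32614104e-02] -2.1084324241059704
-0.26 [-0.0555  0.0357 -0.26  ]
-0.24 [-0.0839  0.0509 -0.24  ]
-0.22 [-0.1122  0.0662 -0.22  ]
-0.2 [-0.1406  0.0814 -0.2   ]
-0.18 [-0.1689  0.0966 -0.18  ]
```

The evidence now fits: bar contact began only when tcp z reached 0.108, so the closed fingertips sit about 17 mm higher than assumed. The plate hasn't been reached yet, so I'll back off the bar and go lower.

```bash
python3 -m jog '0 5 -1 0 0; 0 5 -1 0 0; 0 3 -0.5 0 0; 0 0 0 -3 0; 0 0 0 0 0';python3 -m jog '0 0 0 -2 0; 0 0 0 0 0; 0 0 0 0 0';python3 -m jog '0 0 0 -2 0; 0 0 0 0 0; 0 0 0 0 0';python3 -m jog '0 0 0 -2 0; 0 0 0 0 0; 0 0 0 0 0'
```

```text
time_s: 11.8
tcp_pos: [0.5678, -0.0655, 0.0938]
ee_rot: [[-0.983, 0.183, -0.001], [0.183, 0.983, 0.0], [0.001, -0.0, -1.0]]
wrist_force: [0.4, 1.0, -0.1]
gripper_width: 0.008
gripper_force: 0.0
time_s: 12.18
tcp_pos: [0.5684, -0.0656, 0.0926]
ee_rot: [[-0.983, 0.183, -0.0], [0.183, 0.983, -0.0], [0.0, -0.0, -1.0]]
wrist_force: [-2.2, 0.7, 3.6]
gripper_width: 0.004
gripper_force: 1.8
time_s: 12.55
tcp_pos: [0.5684, -0.0656, 0.0903]
ee_rot: [[-0.983, 0.183, -0.0], [0.183, 0.983, -0.0], [0.0, -0.0, -1.0]]
wrist_force: [-2.2, 0.9, 4.0]
gripper_width: 0.005
gripper_force: 2.1
time_s: 12.92
tcp_pos: [0.5686, -0.0656, 0.0883]
ee_rot: [[-0.983, 0.183, 0.0], [0.183, 0.983, -0.0], [-0.0, -0.0, -1.0]]
wrist_force: [-2.3, 1.1, 4.9]
gripper_width: 0.004
gripper_force: 2.4
```

```bash
python3 -m jog '0 0 0 -2 0; 0 0 0 -1 0; 0 0 0 0 0';python3 -m jog '0 -3 0.6 0 0; 0 -3 0.6 0 0; 0 -3 0.6 0 0; 0 0 0 0 0'
```

```text
time_s: 13.3
tcp_pos: [0.5688, -0.0656, 0.0855]
ee_rot: [[-0.983, 0.183, 0.0], [0.183, 0.983, -0.0], [-0.0, -0.0, -1.0]]
wrist_force: [-2.7, 1.6, 5.3]
gripper_width: 0.007
gripper_force: 2.9
time_s: 13.8
tcp_pos: [0.5624, -0.0642, 0.0867]
ee_rot: [[-0.983, 0.182, 0.006], [0.182, 0.983, -0.001], [-0.006, 0.0, -1.0]]
wrist_force: [0.9, -1.9, 5.7]
gripper_width: 0.004
gripper_force: 2.8
```

```bash
python3 -m jog '0 -4 0.8 -1 0; 0 -4 0.8 0 0; 0 -4 0.8 0 0; 0 -4 0.8 0 0; 0 0 0 0 0'
```

```text
time_s: 14.42
tcp_pos: [0.5463, -0.0609, 0.0857]
ee_rot: [[-0.983, 0.182, 0.006], [0.182, 0.983, -0.001], [-0.006, 0.001, -1.0]]
wrist_force: [1.6, -0.5, 6.1]
gripper_width: 0.008
gripper_force: 3.0
```

```bash
python3 -m jog '0 -10 2 0 0; 0 -10 2 0 0; 0 -10 2 0 0; 0 -10 2 0 0; 0 -10 2 0 0';python3 -m jog '0 -8 1.5 0 0; 0 -8 1.5 0 0; 0 -8 1.5 0 0; 0 -4 0.8 0 0; 0 0 0 0 0';python3 -m jog '0 -4 0.8 0 0; 0 -4 0.8 0 0; 0 -4 0.8 0 0; 0 0 0 0 0'
```

```text
time_s: 15.05
tcp_pos: [0.4972, -0.0506, 0.0859]
ee_rot: [[-0.983, 0.182, 0.008], [0.182, 0.983, -0.0], [-0.008, 0.001, -1.0]]
wrist_force: [2.9, -2.0, 5.2]
gripper_width: 0.005
gripper_force: 3.0
time_s: 15.68
tcp_pos: [0.4685, -0.0449, 0.0856]
ee_rot: [[-0.983, 0.182, 0.007], [0.182, 0.983, 0.0], [-0.007, 0.002, -1.0]]
wrist_force: [0.3, 0.3, 5.3]
gripper_width: 0.003
gripper_force: 3.0
time_s: 16.18
tcp_pos: [0.4566, -0.0425, 0.0856]
ee_rot: [[-0.983, 0.182, 0.007], [0.182, 0.983, 0.001], [-0.007, 0.002, -1.0]]
wrist_force: [1.6, -0.5, 6.6]
gripper_width: 0.005
gripper_force: 3.0
```

```bash
python3 -m jog '0 -4 0.8 0 0; 0 -2 0.4 0 0; 0 0 0 0 0';python3 -m jog '0 -2 0.4 0 0; 0 -2 0.4 0 0; 0 0 0 0 0';python3 -m jog '0 -2 0.4 0 0; 0 -2 0.4 0 0; 0 0 0 0 0'
```

```text
time_s: 16.55
tcp_pos: [0.4514, -0.0413, 0.0858]
ee_rot: [[-0.983, 0.182, 0.008], [0.182, 0.983, 0.001], [-0.008, 0.002, -1.0]]
wrist_force: [2.2, -0.8, 5.2]
gripper_width: 0.005
gripper_force: 3.0
time_s: 16.92
tcp_pos: [0.4486, -0.0404, 0.0861]
ee_rot: [[-0.983, 0.181, 0.011], [0.181, 0.983, 0.001], [-0.01, 0.003, -1.0]]
wrist_force: [5.0, -2.1, 4.9]
gripper_width: 0.002
gripper_force: 4.3
time_s: 17.3
tcp_pos: [0.4484, -0.0399, 0.0866]
ee_rot: [[-0.984, 0.18, 0.018], [0.18, 0.984, 0.0], [-0.018, 0.004, -1.0]]
wrist_force: [14.3, -9.4, -3.0]
gripper_width: 0.001
gripper_force: 9.7
```

The drawer is at its stop: force rises at x = 0.4485, which is about 117 mm of travel. Now I release it and lift out.

```bash
python3 -m jog '0 5 -1 0 0; 0 4 -0.8 0 0; 0 0 0 0 0';python3 -m jog '0 0 0 5 0; 0 0 0 10 0; 0 0 0 10 0; 0 0 0 20 0; 0 0 0 30 0'
```

```text
time_s: 17.68
tcp_pos: [0.45, -0.0413, 0.0847]
ee_rot: [[-0.983, 0.183, 0.003], [0.183, 0.983, 0.001], [-0.002, 0.002, -1.0]]
wrist_force: [-0.8, 2.5, 6.5]
gripper_width: 0.002
gripper_force: 3.0
time_s: 18.3
tcp_pos: [0.4464, -0.0424, 0.159]
ee_rot: [[-0.983, 0.184, -0.005], [0.184, 0.983, -0.001], [0.005, -0.002, -1.0]]
wrist_force: [0.8, 0.4, 0.0]
gripper_width: 0.003
gripper_force: 0.0
```

```bash
python3 -m jog '0 0 0 50 0; 0 0 0 50 0; 0 0 0 50 0; 0 40 -14 0 0; 0 50 -17.5 0 0';python3 -m jog '0 50 -17.5 0 0; 0 50 -17.5 0 0; 0 50 -17.5 0 0; 0 45 -16 0 0; 0 10 -3 0 0';python3 -m jog '0 0 0 0 0'; python3 - <<'E'
from h import *
t=cap('top'); b=cap('scene')
A=cv2.resize(t['pixels'][90:250,260:400,::-1],None,fx=2.8,fy=3.6,interpolation=2);B=cv2.resize(b['pixels'][90:250,250:375,::-1],None,fx=3.2,fy=3.6,interpolation=2)
cv2.imwrite('pics/t7.png',np.hstack([A,B])[:,:800])
E
```

```text
time_s: 18.92
tcp_pos: [0.5381, -0.0736, 0.3109]
ee_rot: [[-0.983, 0.182, 0.001], [0.182, 0.983, 0.001], [-0.001, 0.001, -1.0]]
wrist_force: [0.2, 1.6, 0.1]
gripper_width: 0.006
gripper_force: 0.0
time_s: 19.55
tcp_pos: [0.7441, -0.1459, 0.3049]
ee_rot: [[-0.983, 0.185, -0.008], [0.185, 0.983, 0.001], [0.008, -0.0, -1.0]]
wrist_force: [-0.8, 0.0, -0.0]
gripper_width: 0.006
gripper_force: 0.0
time_s: 19.68
tcp_pos: [0.7431, -0.1453, 0.3069]
ee_rot: [[-0.983, 0.184, -0.005], [0.184, 0.983, 0.0], [0.005, -0.0, -1.0]]
wrist_force: [0.0, 0.1, 0.2]
gripper_width: 0.005
gripper_force: 0.0
```

```bash
python3 -m jog '0 0 0 -20 0; 0 0 0 -20 0; 0 0 0 -20 0; 0 0 0 0 0';python3 -m jog '0 -8 1.6 0 0; 0 -8 1.6 0 0; 0 -8 1.6 0 0; 0 -8 1.6 0 0; 0 0 0 0 0';python3 -m jog '0 -8 1.6 0 0; 0 -8 1.6 0 0; 0 -8 1.6 0 0; 0 -8 1.6 0 0; 0 0 0 0 0'
```

```text
time_s: 20.27
tcp_pos: [0.7418, -0.1443, 0.2486]
ee_rot: [[-0.983, 0.183, -0.003], [0.183, 0.983, 0.0], [0.003, -0.0, -1.0]]
wrist_force: [-0.1, 0.1, 0.1]
gripper_width: 0.005
gripper_force: 0.0
time_s: 20.9
tcp_pos: [0.7111, -0.1384, 0.25]
ee_rot: [[-0.983, 0.183, 0.001], [0.183, 0.983, -0.0], [-0.001, 0.0, -1.0]]
wrist_force: [0.3, 0.4, 0.8]
gripper_width: 0.006
gripper_force: 0.0
time_s: 21.52
tcp_pos: [0.6786, -0.1319, 0.2494]
ee_rot: [[-0.983, 0.183, -0.001], [0.183, 0.983, 0.0], [0.001, 0.0, -1.0]]
wrist_force: [0.9, 0.7, -0.0]
gripper_width: 0.004
gripper_force: 0.0
```

```bash
python3 -m jog '0 -10 2 0 0; 0 -10 2 0 0; 0 -10 2 0 0; 0 -10 2 0 0; 0 -10 2 0 0';python3 -m jog '0 -4 0.8 0 0; 0 0 0 -1 0; 0 0 0 0 0';python3 - <<'E'
from h import *
t=cap('top'); b=cap('scene')
A=cv2.resize(t['pixels'][90:250,260:400,::-1],None,fx=2.8,fy=3.6,interpolation=2);B=cv2.resize(b['pixels'][90:250,250:375,::-1],None,fx=3.2,fy=3.6,interpolation=2)
cv2.imwrite('pics/t8.png',np.hstack([A,B])[:,:790])
print(r.sense()['wrist_force'],r.sense()['moment'])
E
```

```text
time_s: 22.15
tcp_pos: [0.6288, -0.1218, 0.2494]
ee_rot: [[-0.983, 0.183, 0.0], [0.183, 0.983, 0.0], [-0.0, 0.0, -1.0]]
wrist_force: [0.8, -0.2, 0.0]
gripper_width: 0.005
gripper_force: 0.6
time_s: 22.52
tcp_pos: [0.6255, -0.1212, 0.2479]
ee_rot: [[-0.983, 0.183, -0.001], [0.183, 0.983, 0.0], [0.001, -0.0, -1.0]]
wrist_force: [-0.3, 1.1, -0.1]
gripper_width: 0.005
gripper_force: 0.4
[-0.12907193  1.218488   -0.00465898] [ 0.24467392  0.06051024 -0.01646494]
```

View pics/t8.png

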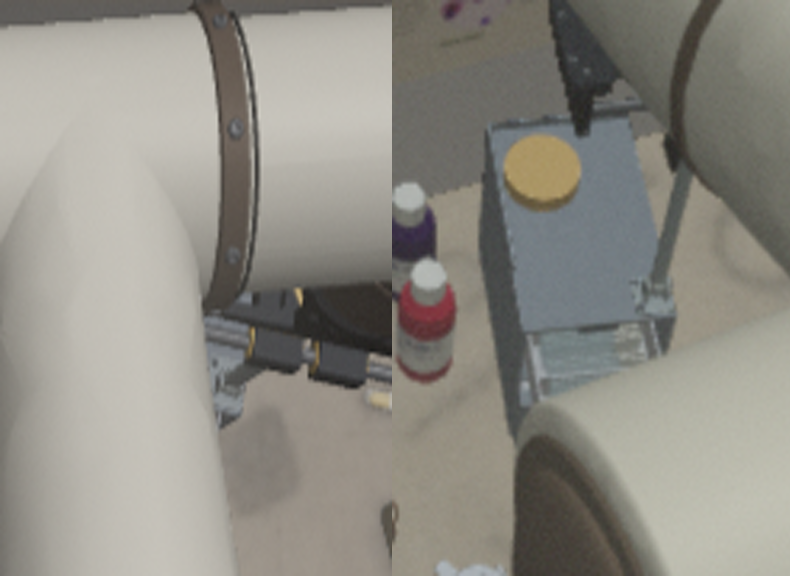

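The picture shows the drawer open and the hook upright at (665,230), with the fingertips at (672,160) behind it. I'll carry on round the arc.

```bash
python3 -m jog '0 -9 1.8 0 0; 0 -10 2 -1 0; 0 -10 1.9 -2 0; 0 -9 1.7 -3 0; 0 -9 1.7 -3 0';python3 -m jog '0 -8 1.7 -4 0; 0 -8 1.5 -5 0; 0 -8 1.5 -6 0; 0 -7 1.5 -6 0; 0 0 0 0 0';python3 -m jog '0 -6 1.2 -7 0; 0 -6 1.2 -7 0; 0 -6 1.1 -8 0; 0 0 0 0 0'
```

```text
time_s: 23.25
tcp_pos: [0.5779, -0.1119, 0.2392]
ee_rot: [[-0.983, 0.183, 0.0], [0.183, 0.983, 0.0], [-0.0, 0.0, -1.0]]
wrist_force: [1.3, 1.1, -1.0]
gripper_width: 0.008
gripper_force: 0.8
time_s: 23.88
tcp_pos: [0.5465, -0.1061, 0.2176]
ee_rot: [[-0.983, 0.183, -0.002], [0.183, 0.983, -0.0], [0.002, -0.001, -1.0]]
wrist_force: [-0.8, 0.1, 0.2]
gripper_width: 0.005
gripper_force: 0.0
time_s: 24.38
tcp_pos: [0.5285, -0.1025, 0.1954]
ee_rot: [[-0.983, 0.183, -0.002], [0.183, 0.983, -0.0], [0.002, -0.0, -1.0]]
wrist_force: [0.0, 0.4, 0.6]
gripper_width: 0.001
gripper_force: 0.0
```

```bash
python3 -m jog '0 -4 0.8 -9 0; 0 -4 0.8 -9 0; 0 -4 0.7 -8 0; 0 0 0 0 0';python3 -m jog '0 -2 0.4 -7 0; 0 -2 0.4 -6 0; 0 0 0 -5 0; 0 0 0 0 0'
```

```text
time_s: 24.88
tcp_pos: [0.5166, -0.1002, 0.1693]
ee_rot: [[-0.983, 0.183, -0.002], [0.183, 0.983, -0.0], [0.002, -0.0, -1.0]]
wrist_force: [-0.3, 0.2, 0.3]
gripper_width: 0.003
gripper_force: 0.0
time_s: 25.38
tcp_pos: [0.5132, -0.0994, 0.1517]
ee_rot: [[-0.983, 0.183, -0.001], [0.183, 0.983, -0.0], [0.001, -0.0, -1.0]]
wrist_force: [0.6, 0.2, -0.2]
gripper_width: 0.004
gripper_force: 0.0
```

```bash
python3 -m jog '0 0 0 -4 0; 0 0 0 -3 0; 0 0 0 0 0';python3 -m jog '0 0 0 -2 0; 0 0 0 0 0'
```

```text
time_s: 25.75
tcp_pos: [0.5134, -0.0994, 0.145]
ee_rot: [[-0.983, 0.183, -0.001], [0.183, 0.983, -0.0], [0.001, -0.0, -1.0]]
wrist_force: [0.1, -0.0, 0.4]
gripper_width: 0.004
gripper_force: 0.0
time_s: 26.0
tcp_pos: [0.5135, -0.0994, 0.1432]
ee_rot: [[-0.983, 0.183, -0.0], [0.183, 0.983, 0.0], [0.0, -0.0, -1.0]]
wrist_force: [-0.0, -0.4, -0.5]
gripper_width: 0.008
gripper_force: 0.0
```

```bash
python3 -m jog '0 0 0 -2 0; 0 0 0 0 0';python3 -m jog '0 0 0 -2 0; 0 0 0 0 0';python3 - <<'E'
from h import *
s=r.sense(); print(s['tcp_pos'],s['wrist_force'],s['moment'])
c=cap('wrist'); T=np.array(c['T_tool_cam']); R=np.array(s['ee_rot'])
c['origin']=np.array(s['tcp_pos'])+R@T[:3,3]; c['orientation']=R@T[:3,:3]
C=np.array([.691,-.0905]);x=np.array([.9813,-.1925]);y=np.array([.1925,.9813])
P=lambda p: np.round(proj(c,[*(C+(p[0]*x+p[1]*y)/1e3),p[2]/1e3]),1).tolist()
print('hook end top',P((-229,-39,160)),P((-229,-49,160)),P((-200,-39,160)),P((-200,-49,160)),'pin',P((-214,-44,150)),'bar',P((-263,0,124)))
g=c['pixels'].astype(int).mean(2)
for v in range(60,240,6): print(v,*g[v,200:316:4].astype(int))
E
```

```text
time_s: 26.25
tcp_pos: [0.5138, -0.0994, 0.142]
ee_rot: [[-0.983, 0.183, 0.001], [0.183, 0.983, -0.0], [-0.001, -0.0, -1.0]]
wrist_force: [-1.9, 0.8, 3.7]
gripper_width: 0.004
gripper_force: 2.3
time_s: 26.5
tcp_pos: [0.5138, -0.0994, 0.1418]
ee_rot: [[-0.983, 0.182, 0.001], [0.182, 0.983, -0.001], [-0.001, -0.0, -1.0]]
wrist_force: [-5.6, 2.5, 13.7]
gripper_width: 0.007
gripper_force: 6.8
[ 0.51377764 -0.09943915  0.14181254] [-5.64320986  2.45194891 13.66364099] [ 0.76232648  1.58351888 -0.02725518]
hook end top [265.5, 142.3] [245.7, 142.0] [264.4, 196.9] [245.6, 196.7] pin [255.4, 167.1] bar [331.6, 76.6]
60 146 147 143 132 123 118 124 126 127 128 125 124 132 140 144 147 149 151 150 148 143 129 121 122 124 126 125 126 135
66 142 143 144 144 137 126 124 125 124 126 128 123 131 139 144 147 148 149 151 145 112 101 101 100 99 101 101 101 99
72 134 136 139 149 147 143 137 130 121 124 127 127 128 132 142 144 145 146 115 134 142 142 142 142 143 143 142 143 141
78 136 137 142 150 150 149 147 141 130 130 129 126 126 128 129 130 134 117 139 142 145 146 147 146 146 146 147 147 147
84 138 13
[... 2262 characters left out ...]
97 95 110 110 113 110 111
204 156 154 154 155 153 154 156 155 154 157 155 154 151 147 149 150 150 95 96 98 101 106 104 106 112 113 115 114 115
210 143 141 146 151 152 153 153 155 154 153 153 155 149 147 149 149 148 97 100 99 98 98 99 100 109 108 108 110 112
216 125 125 132 141 148 152 152 153 154 155 155 155 150 148 148 148 147 104 104 100 101 101 101 101 121 119 119 120 121
222 130 127 127 128 137 147 151 151 154 153 154 153 146 148 148 149 147 121 126 112 112 113 113 107 137 136 137 136 139
228 127 125 125 127 130 142 148 148 152 152 48 2 54 59 91 61 58 7 15 94 96 94 94 122 121 122 122 121 126
234 119 121 122 126 133 134 141 146 151 152 13 6 9 10 65 12 10 8 8 93 96 95 95 98 98 98 99 98 100
```

```bash
python3 -m jog '0 0 0 5 0; 0 0 0 10 0; 0 0 0 30 0; 0 0 0 50 0; 0 0 0 50 0';python3 -m jog '0 -40 0 0 0; 0 -40 0 0 0; 0 0 0 0 0; 0 0 0 0 0'; python3 - <<'E'
from h import *
s=r.sense(); c=cap('wrist'); T=np.array(c['T_tool_cam']); R=np.array(s['ee_rot'])
b=cap('scene')
C=np.array([.691,-.0905]);x=np.array([.9813,-.1925]);y=np.array([.1925,.9813])
for th in (0,.05,.3):
  for n,Q in(('scene',b),('top',cap('top'))):
    p=(-74-155*np.cos(th),-44,156+155*np.sin(th)); print(th,n,np.round(proj(Q,[*(C+(p[0]*x+p[1]*y)/1e3),p[2]/1e3]),1))
g=b['pixels'].astype(int).mean(2); t=cap('top')['pixels'].astype(int).mean(2)
print(s['tcp_pos']); print(t[195:250:2,318:348:2].astype(int))
E
```

```text
time_s: 27.18
tcp_pos: [0.5133, -0.0995, 0.2857]
ee_rot: [[-0.983, 0.183, -0.001], [0.183, 0.983, -0.0], [0.001, -0.0, -1.0]]
wrist_force: [1.3, -0.2, -0.0]
gripper_width: 0.004
gripper_force: 0.0
time_s: 27.68
tcp_pos: [0.4341, -0.0994, 0.2846]
ee_rot: [[-0.983, 0.183, 0.001], [0.183, 0.983, -0.0], [-0.001, 0.0, -1.0]]
wrist_force: [0.6, 0.3, -0.4]
gripper_width: 0.003
gripper_force: 0.0
0 scene [348.6 225.8]
0 top [330.8 269.8]
0.05 scene [349.2 224. ]
0.05 top [331.6 269.9]
0.3 scene [352.  212.4]
0.3 top [336.2 267.4]
[ 0.43408718 -0.09939094  0.28463051]
[[138 136 134 135 134 134 132 134 137 146 104 109 149 146 147]
 [136 136 135 136 135 135 136 136 162 135 103 114 143 145 146]
 [135 134 135 135 136 135 135 133 102 125 140 147 152 131 135]
 [133 136 120 112 131 138 136 134 156 150 147 151 151 149 138]
 [170 169 159 121 107 106 110 111 120 126 127 153 151 152 132]
 [153 163 176 185 180 171 164 169 171  96 114 150 150 101 142]
 [133 140 146 155 136 135 152 184 169 101 107 150 151 137 140]
 [150 158 136 109 118 130 145 163 156 103 119 151 149 136 135]
 [144 125 134 159 166 137 153 
[... 530 characters left out ...]
5 137]
 [149 147 142 146 148 154 172  98 119 151 152 151 144 137 135]
 [138 150 137 126 126 158 129 123 107 149 150 152 149 141 134]
 [125 107 116 137 139 149 157 105 120 151 151 153 152 146 144]
 [175 174 167 161 153 177 140 101 146 151 155 154 153 153 153]
 [153 186 195 181 177 176 116 118 149 151 152 153 154 154 155]
 [120 154 173 137 140 175  96 134 153 151 154 155 155 155 156]
 [123 143 158 138 150 174  98 122 150 152 156 155 156 156 157]
 [131 144 159 137 161 172 101 106 151 151 156 155 158 157 156]
 [140 139 153 158 181 158 104 118 151 149 154 155 156 155 155]
 [167 148 119 113 176 139 102 146 151 155 154 156 159 158 157]
 [176 174 174 176 174 113 117 149 150 143 158 158 157 158 157]]
```

```bash
python3 -c "
from h import *
print(r.sense()['time_s'],r.finish_job())"
```

```text
the job is handed in; nothing more can be done
27.975 None
```

The job is handed in at 28 s of the 58 s allowed, with no verdict returned: the drawer is out at its stop (about 117 mm by arm position) and the hook is swung down level over the pin, judged from arm readings, contact force and camera pixel values rather than a final picture.

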